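# Fetch the bar stamp out of the gap between the document boxes

## Task

The bar-handled rubber stamp has dropped upright into the narrow gap between the two grey document boxes on the polling desk. Pull it up out of the gap by its exposed wooden handle and stand it upright in the middle of the ink pad, lengthwise along the pad, and let go. Leave the wooden spacer block that shares the gap where it is.

Things in the scene. Friction and masses are not known exactly. Their poses are not given: they have to be found in the camera images.
- bar_stamp: Stamp: black mount 64 x 26 mm (x, y), 50 mm high, rubber sole; on it a light wooden bar handle 58 mm long (x), 18 mm thick (y), flat-sided from 50 to 95 mm, rounded top edge at 104 mm. 0.15 kg, heavy at the base. Stands on the desk in the gap, its top 44 mm above the boxes, free to slide up. Origin: centre of underside; x along the handle (at the start along the gap), z up.
- boxes: Two grey steel boxes side by side, fixed, each 220 mm long (x), 90 mm wide (y), 60 mm high, with a 29 mm gap between them along x, open at the ends and down to the desk. Origin: on the desk in the middle of the gap; z up. Stamp and spacer stand in the gap on opposite sides of the origin, 45 to 70 mm from it; which side varies.
- spacer: Plain brown wooden block standing in the same gap, 50 mm long (x), 26 mm thick (y), 74 mm high, so that only 14 mm of it shows above the boxes. To be left in place. Origin: centre of the underside, z up.
- ink_pad: Flat ink pad, fixed: dark tin 118 x 82 mm (x, y), 12 mm high, with a flat dark blue felt 110 x 74 mm, its top 16 mm above the desk. Origin: centre of the underside on the desk; x along its length, z up. A round knob-handled stamp, 92 mm high, 40 mm wide, stands on the desk about 130 mm from its centre on the +x side.
Things that resemble listed ones, but are neither listed nor needed, are in the scene too. Several things look just like the ink_pad: the one meant starts farthest to the robot's left.

How it is judged:
By the outcome, as a careful person would: the job done as asked, in the order asked, and still so for the second after the job is handed in, with the robot touching nothing.
It also fails if it takes over 45 s, if anything falls off the work surface, if the arm or the gripper's body presses on something with over 40 N, if the wrist force passes 120 N, or if a joint passes its speed limit or range.

## Robot

A 6-joint arm with a two-finger parallel gripper is mounted at the origin on the work surface. World frame = base frame: x ahead of the robot, y to its left, z up, the work surface at z = 0. Lengths are in m, angles in rad, forces in N, time in s.
With the tool pointing down it reaches from about 0.375 to 0.9 m from the base axis. Payload 3.1 kg.
Tool frame: the origin (TCP) lies at the very end of the fingers, on their centre line; the grasp point (between the pads) lies 19 mm behind it (grip_depth is the distance from the TCP to the grasp point, in m); z points along the fingers, y is the line along which they close (so a half turn about z gives the same grasp; the last joint's range is limited). The gripper opens to 85 mm and grips with 20 to 120 N. Pads are 22 mm wide; open, the fingers measure 114 mm over their backs; the gripper's body (76 mm by 85 mm) begins 54 mm behind the grasp point. The pads swing forward as they close: fully open they stand 13 mm farther back than shut.
Start: joints at [-1.403, 0.527, 1.433, -0, 1.181, -0.178], TCP at [0.212, -0.588, 0.231] pointing down, gripper open.
Joint ranges: [-3.08, 3.08], [-0.75, 2.2], [0.22, 2.44], [-1.43, 4.57], [0, 2.65], [-2.85, 2.85]. Speed limits (rad/s): [2.79, 2.79, 3.14, 3.14, 3.14, 3.14].

## Interface

Orientations are given as a unit quaternion [x, y, z, w].
In Python, from station import * gives the robot as it stands.
- The arm moves only by the tool apply_moves, never from a script. Its argument "plan" is a list of rows, each a list of 7 numbers: the shift along the tool's x, y, z in m, then the turn, a rotation vector about the tool's x, y, z in rad, then the gripper command: -1 is fully open, 1 is shut, values between are in proportion. In form: [[dx, dy, dz, wx, wy, wz, jaw], ...]. A call has 1 to 8 rows; each row shifts and turns the commanded pose from where the row before left it, along the tool's axes as they then stand; what a row does not reach is not made up. A row lasts 1/8 s, in which the tool goes at most 62.5 mm and 10.7 degrees, less where a joint would pass 70% of its speed; a pose out of reach is approached as far as the arm can. A call is refused whole if a number of a shift passes 0.0625 or a number of a turn 0.188, either way. A call with a gripper value outside its range is refused whole. The fingers move at their own pace and stop on an object; "force" is the grip in N (left out, the last holds). Time passes only in rows, so rows that do not move let the fingers close. It gives the time, the measured TCP pose, the force, the opening and the grip force at its end, in the units of the state.
- sense(): the state, without advancing time (a new reading comes with each control period).
- snapshot(name): name is "side" or "top"; returns the picture (420x560x3 uint8, red, green, blue); there is no depth.
- calibration(name): a dict with "camera_matrix" (3x3 intrinsics, pixels), "R" (3x3) and "t" (3): a world point X has camera coordinates R X + t. Camera axes: x right, y down, z forward; pixel columns grow to the right and rows downward; lengths in m; the calibration is good to about 2 mm. A picture is of the moment at which its call begins. calibration takes no time and is no camera call.
- sign_off(): hands the job in; it is judged then, once.
The state is a dict: "t": time; "q": joint angles; "qd": joint speeds; "tau": joint torques, N m; "tcp_pos": TCP position; "tool_rot": TCP orientation; "force": force on the tool from outside, world axes, zero at the start; "ft_torque": the same for the moment, N m; "finger_gap": opening from 0.0 (shut) to 1.0 (fully open); "gripper_force": force on a finger pad.
Only numpy, scipy, OpenCV 4.12 (cv2) and the standard library are available. Lean on these libraries where they do the work, as an engineer would, in place of code of your own. Each camera call takes 0.05 s, during which the arm holds its last target. There are 200 camera calls.

## Working session

There is one attempt and no reset: what is moved stays moved. The work goes in short steps, Python scripts to look and compute and a tool call to move; the robot and the scene stay as the last step left them, time stands still between calls to the robot, and variables do not carry over. Pictures are saved under pics/ and viewed, at most 10 in all, crops included, and the job is handed in when it is done.

Besides the shell and the picture viewer there is one more tool, called after "Emit:" by a JSON object that holds its "method" and its "body". apply_moves: Moves the arm, as the interface text tells. Its arguments: {"type":"object","properties":{"plan":{"type":"array"},"force":{"type":"number"}},"required":["plan"]}

```bash
mkdir -p pics; python3 - <<'E'
from station import *
import cv2,numpy as np
for n in("top","side"):
    cv2.imwrite(f"pics/{n}0.png",snapshot(n)[:,:,::-1])
    c=calibration(n);print(n,c["camera_matrix"].tolist(),np.round(c["R"],4).tolist(),c["t"])
s=sense();print(s["t"],s["tcp_pos"],s["tool_rot"],s["finger_gap"])
E
```

```text
top [[497.3198631830878, 0.0, 286.1733125718241], [0.0, 497.3198631830878, 209.68105602132746], [0.0, 0.0, 1.0]] [[0.0091, -0.9999, -0.0054], [-0.9963, -0.0086, -0.0856], [0.0856, 0.0062, -0.9963]] [-0.06069838  0.54080787  1.14558488]
side [[433.64285154795874, 0.0, 281.4797320890508], [0.0, 433.64285154795874, 204.56670554772995], [0.0, 0.0, 1.0]] [[-0.9958, -0.0898, 0.0171], [-0.0671, 0.591, -0.8038], [0.0621, -0.8016, -0.5946]] [0.51448308 0.10678112 0.8453506 ]
0.1 [ 0.21175137 -0.58734582  0.23041666] [ 9.85091559e-01  1.72028070e-01  7.71737124e-06 -9.81511037e-04] 0.9989105601442382
```

View pics/top0.png

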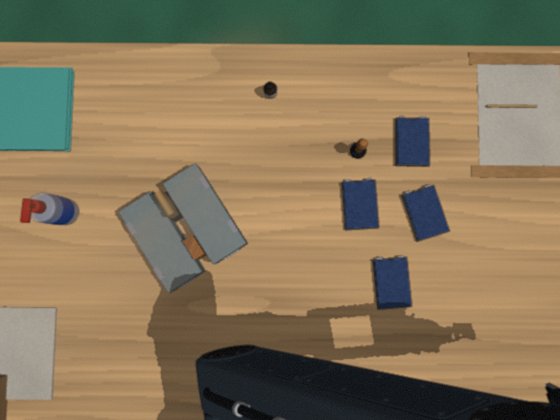

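View pics/side0.png

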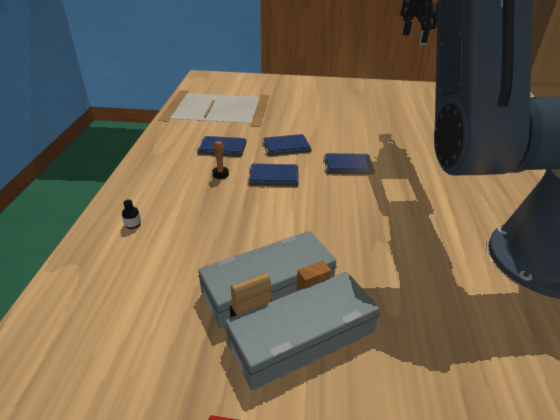

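The top view shows the boxes around (180,228), with the tan stamp handle at (167,203) and the brown spacer at (193,246). The leftmost pad is at (360,205), and the round stamp next to it is at (359,148).

```bash
cat > h.py <<'E'
from station import *
import cv2,numpy as np
def ray(n,px,z):
    c=calibration(n);R=np.array(c["R"]);t=np.array(c["t"])
    C=-R.T@t;d=R.T@np.linalg.inv(c["camera_matrix"])@[px[0],px[1],1.]
    return C+d*(z-C[2])/d[2]
def proj(n,X):
    c=calibration(n);v=c["camera_matrix"]@(np.array(c["R"])@X+c["t"]);return v[:2]/v[2]
def rect(n,m,z):
    """minAreaRect of mask's largest contour, corners cast on plane z -> centre,long,short,angle"""
    cs,_=cv2.findContours(m.astype(np.uint8),cv2.RETR_EXTERNAL,cv2.CHAIN_APPROX_NONE)
    k=max(cs,key=cv2.contourArea)[:,0]
    P=np.array([ray(n,p,z)[:2] for p in k],np.float32)
    r=cv2.minAreaRect(P);b=cv2.boxPoints(r);e=[b[1]-b[0],b[2]-b[1]]
    e.sort(key=np.linalg.norm);L=e[1]
    return np.array(r[0]),np.linalg.norm(L),np.linalg.norm(e[0]),np.degrees(np.arctan2(L[1],L[0]))
E
python3 - <<'E'
from h import *
im=cv2.imread("pics/top0.png");hsv=cv2.cvtColor(im,cv2.COLOR_BGR2HSV)
print("hsv handle",hsv[203,167],hsv[195,163],"spacer",hsv[246,193],"box",hsv[210,205],hsv[240,155],"pad",hsv[205,360],"table",hsv[150,150])
blue=cv2.inRange(hsv,(105,100,30),(130,255,255))
w=np.zeros_like(blue);w[170:238,335:388]=255
print("pad",rect("top",blue&w,.016))
g=cv2.inRange(hsv,(80,10,60),(115,110,255));w[:]=0;w[155:300,105:255]=255;g&=w
n,l,s,c=cv2.connectedComponentsWithStats(g)
for i in range(1,n):
    if s[i,4]>800: print("box",s[i],rect("top",l==i,.06))
a=cv2.resize(im[155:300,105:255],None,fx=4,fy=4,interpolation=cv2.INTER_CUBIC)
si=cv2.imread("pics/side0.png")
b=cv2.resize(si[230:390,190:390],None,fx=2,fy=2,interpolation=cv2.INTER_CUBIC)
cv2.imwrite("pics/crop.png",a)
print("knob base",ray("top",(357,153),0),"spacer",ray("top",(193,246),.074),"stamp",ray("top",(167,203),.1), ray("side",(251,281),.1))
cv2.imwrite("pics/crops.png",cv2.resize(si[230:390,190:390],None,fx=4,fy=3.7,interpolation=cv2.INTER_CUBIC))
E
```

```text
hsv handle [ 17 105 133] [ 17 116 112] spacer [ 14 147 142] box [ 68   8 123] [ 48  11 121] pad [110 139  92] table [ 17 111 191]
pad (array([ 0.55656517, -0.23001897]), np.float32(0.10911986), np.float32(0.0736684), np.float32(4.3819785))
box [ 190  209   56   54 1219] (array([0.48100671, 0.09876704]), np.float32(0.10407368), np.float32(0.08832947), np.float32(33.208256))
knob base [ 0.68233843 -0.225782    0.        ] spacer [0.45367613 0.15129104 0.074     ] stamp [0.54720543 0.20590894 0.1       ] [0.54522282 0.2112312  0.1       ]
```

View pics/crop.png

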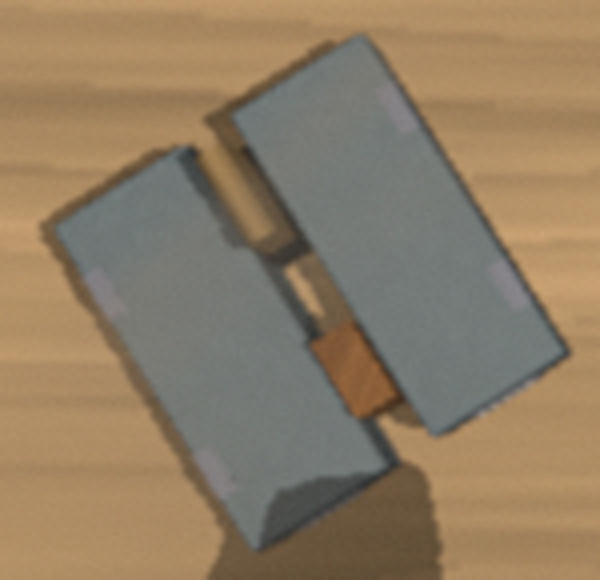

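View pics/crops.png

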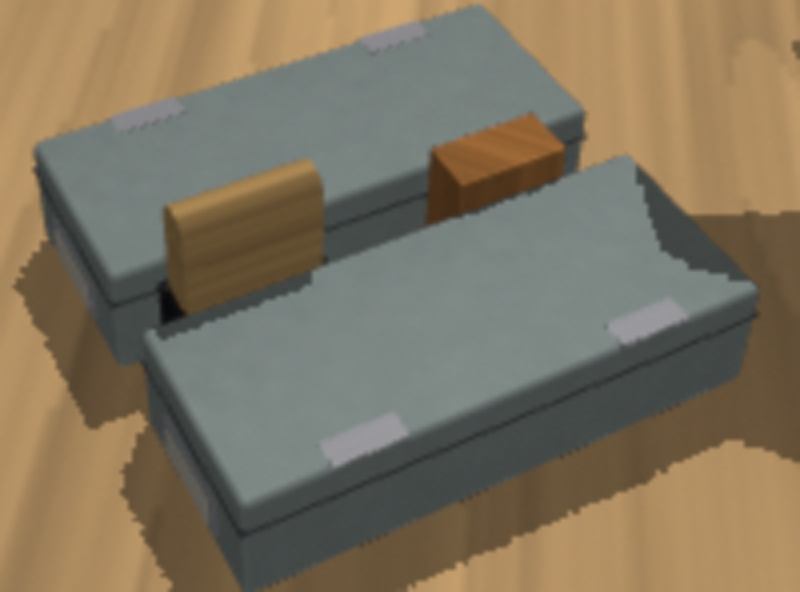

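The crops give the box top corners clearly. Both handle ends show in the side crop at about (172,204) and (316,163).

```bash
python3 - <<'E'
from h import *
T=lambda p,z:ray("top",(105+(p[0]+.5)/4-.5,155+(p[1]+.5)/4-.5),z)
S=lambda p,z:ray("side",(190+(p[0]+.5)/4-.5,230+(p[1]+.5)/3.7-.5),z)
B=[[T(p,.06)[:2] for p in q] for q in([(237,118),(362,37),(568,352),(437,436)],[(180,152),(57,230),(258,550),(390,465)])]
for b in B:
    r=cv2.minAreaRect(np.array(b,np.float32));print(r, np.mean(b,0))
    for i,j in((0,3),(1,2)):d=b[i]-b[j];print(np.linalg.norm(d),np.degrees(np.arctan2(d[1],d[0])))
print("gap mid ends",(B[0][0]+B[1][0])/2,(B[0][3]+B[1][3])/2,"widths",np.linalg.norm(B[0][0]-B[1][0]))
O=np.mean(B,(0,1));print("O",O)
ang=np.radians(30);u=np.array([np.cos(ang),np.sin(ang)])
a,b=S((172,204),.102)[:2],S((316,163),.102)[:2]
print("handle",a,b,np.linalg.norm(a-b),"mid",(a+b)/2,np.degrees(np.arctan2(*(a-b)[::-1])))
print("top handle",T((247,198),.1))
m=(a+b)/2-O;print("along",m@u,"across",m@[-u[1],u[0]])
E
```

```text
((0.5278436541557312, 0.12942612171173096), (0.2164222002029419, 0.08746086806058884), 33.97481155395508) [0.5283664  0.12915555]
0.21530528028341592 33.361404257231584
0.2164223267437446 34.0380684710726
((0.46369633078575134, 0.22848641872406006), (0.2163132131099701, 0.08746787905693054), 33.78117752075195) [0.46300159 0.22957736]
0.21582988318490173 35.15432313757749
0.21565117867536865 33.781180233546664
gap mid ends [0.58450607 0.24026017] [0.40636088 0.11892468] widths 0.037672822717282575
O [0.495684   0.17936645]
handle [0.57076373 0.22347322] [0.52044729 0.19529452] 0.05766960134029976 mid [0.54560551 0.20938387] 29.25012412711433
top handle [0.54470783 0.2072117  0.1       ]
along 0.05824200754810932 across 0.0010350914075181496
```

```bash
cat >> h.py <<'E'
from scipy.spatial.transform import Rotation as Ro
def go(pos,yaw_deg):
    s=sense();R=Ro.from_quat(s["tool_rot"])
    y=np.radians(yaw_deg);G=Ro.from_matrix(np.array([[np.cos(y),np.sin(y),0],[np.sin(y),-np.cos(y),0],[0,0,-1]]).T.T)
    print("t",round(s["t"],2),"tcp",np.round(s["tcp_pos"],4),"gap",round(s["finger_gap"],3),"F",np.round(s["force"],1),"grip",s["gripper_force"])
    print("turn first",np.round((R.inv()*G).as_rotvec(),4),"then shift",np.round(G.inv().apply(np.array(pos)-s["tcp_pos"]),4), "q",np.round(s["q"],2))
E
python3 -c "
from h import *
go((.545,.2095,.2),34)"
```

```text
t 0.1 tcp [ 0.2118 -0.5873  0.2304] gap 0.999 F [-0.3 -0.5  0.2] grip 0.0
turn first [-0.0019 -0.0006 -0.2476] then shift [ 0.7219 -0.4743  0.0304] q [-1.4   0.53  1.43  0.    1.18 -0.18]
```

Emit:
{"method": "apply_moves", "body": {"plan": [[0,0,0,0,0,-0.124,-1],[0,0,0,0,0,-0.124,-1],[0.045,-0.03,0,0,0,0,-1],[0.045,-0.03,0,0,0,0,-1],[0.045,-0.03,0,0,0,0,-1],[0.045,-0.03,0,0,0,0,-1],[0.045,-0.03,0,0,0,0,-1],[0.045,-0.03,0,0,0,0,-1]]}}

```text
t: 1.1
tcp_pos: [0.3353, -0.2859, 0.2312]
tool_rot: [0.956, 0.292, 0.0, -0.0]
force: [0.5, -0.8, 0.9]
finger_gap: 1.002
gripper_force: 0.0
```

Emit:
{"method": "apply_moves", "body": {"plan": [[0.045,-0.03,0,0,0,0,-1],[0.045,-0.03,0,0,0,0,-1],[0.045,-0.03,0,0,0,0,-1],[0.045,-0.03,0,0,0,0,-1],[0.045,-0.03,0,0,0,0,-1],[0.045,-0.03,0,0,0,0,-1],[0.045,-0.03,0,0,0,0,-1],[0.045,-0.03,0,0,0,0,-1]]}}

```text
t: 2.1
tcp_pos: [0.4993, 0.1144, 0.2311]
tool_rot: [0.956, 0.293, -0.0, 0.0]
force: [0.7, -0.3, 0.6]
finger_gap: 0.998
gripper_force: 0.0
```

```bash
python3 -c "
from h import *
go((.545,.2095,.2),34)"
```

```text
t 2.1 tcp [0.4993 0.1144 0.2311] gap 0.998 F [ 0.7 -0.3  0.6] grip 0.0
turn first [0.     0.0004 0.0007] then shift [ 0.091  -0.0533  0.0311] q [ 0.01  0.38  1.71 -0.    1.05  0.98]
```

Emit:
{"method": "apply_moves", "body": {"plan": [[0.046,-0.027,0,0,0,0,-1],[0.045,-0.026,0,0,0,0,-1],[0,0,0.05,0,0,0,-0.3],[0,0,0.05,0,0,0,-0.3],[0,0,0.016,0,0,0,-0.3],[0,0,0,0,0,0,-0.3]]}}

```text
t: 2.85
tcp_pos: [0.5444, 0.2073, 0.1146]
tool_rot: [0.956, 0.292, -0.001, -0.0]
force: [0.5, -0.7, -0.3]
finger_gap: 0.65
gripper_force: 0.0
```

```bash
python3 -c "
from h import *
go((.545,.2095,.066),34)
im=snapshot('side')[:,:,::-1];cv2.imwrite('pics/s1.png',cv2.resize(im[170:330,190:390],None,fx=4,fy=3.7))"
```

```text
t 2.85 tcp [0.5444 0.2073 0.1146] gap 0.65 F [ 0.5 -0.7 -0.3] grip 0.0
turn first [-0.0009  0.002   0.0001] then shift [ 0.0018 -0.0015  0.0486] q [0.17 0.63 1.64 0.   0.88 1.15]
```

View pics/s1.png

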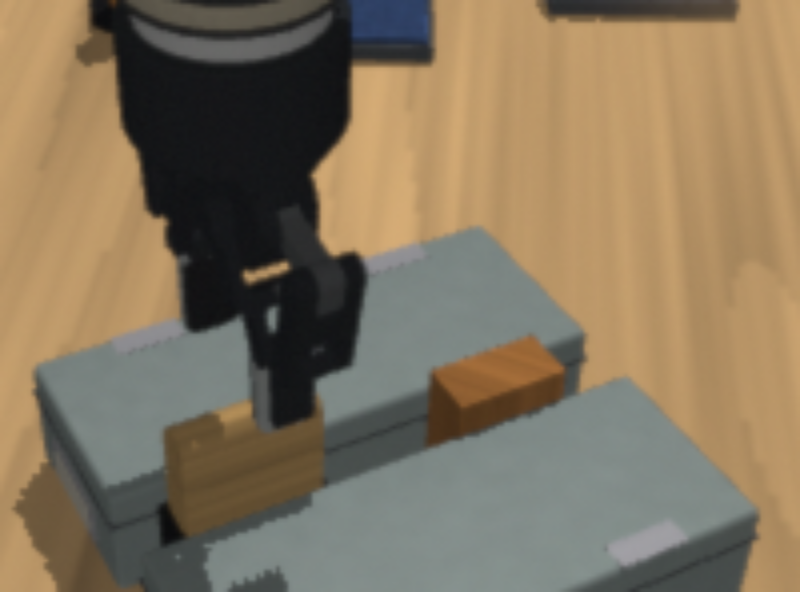

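The fingers straddle the handle, with the near fingertip at (285,420) and the far one at (205,320). The handle runs from (172,430) to (318,400), so I'll descend and close.

Emit:
{"method": "apply_moves", "body": {"plan": [[0.002,-0.001,0.024,0,0,0,-0.3],[0,0,0.023,0,0,0,-0.3],[0,0,0,0,0,0,0],[0,0,0,0,0,0,1],[0,0,0,0,0,0,1],[0,0,0,0,0,0,1],[0,0,0,0,0,0,1],[0,0,0,0,0,0,1]], "force": 40}}

```text
t: 3.9
tcp_pos: [0.5456, 0.2119, 0.0706]
tool_rot: [0.957, 0.291, 0.001, -0.002]
force: [-3.1, 6.6, 4.5]
finger_gap: 0.206
gripper_force: 42.4
```

Emit:
{"method": "apply_moves", "body": {"plan": [[0,-0.002,0,0,0,0,1],[0,0,-0.015,0,0,0,1],[0,0,-0.02,0,0,0,1],[0,0,0,0,0,0,1]]}}

```text
t: 4.4
tcp_pos: [0.5452, 0.2115, 0.1053]
tool_rot: [0.956, 0.292, 0.001, -0.0]
force: [-1.4, 3.0, -0.0]
finger_gap: 0.2
gripper_force: 41.2
```

Emit:
{"method": "apply_moves", "body": {"plan": [[0,0,-0.03,0,0,0,1],[0,0,-0.03,0,0,0,1],[0,0,-0.03,0,0,0,1],[0,0,-0.03,0,0,0,1],[0,0,0,0,0,0,1],[0,0,0,0,0,0,1]]}}

```text
t: 5.15
tcp_pos: [0.5441, 0.2105, 0.2221]
tool_rot: [0.956, 0.292, -0.001, 0.0]
force: [-0.1, 0.3, -1.2]
finger_gap: 0.199
gripper_force: 40.3
```

```bash
python3 -c "
from h import *
go((.5565,-.23,.2),4.4)
im=snapshot('side')[:,:,::-1];cv2.imwrite('pics/s2.png',cv2.resize(im[130:330,190:390],None,fx=3,fy=3))"
```

```text
t 5.15 tcp [0.5441 0.2105 0.2221] gap 0.199 F [-0.1  0.3 -1.2] grip 40.262182177975774
turn first [2.000e-04 1.900e-03 5.169e-01] then shift [-0.0214  0.4402  0.0221] q [ 0.18  0.48  1.55 -0.    1.11  1.16]
```

View pics/s2.png

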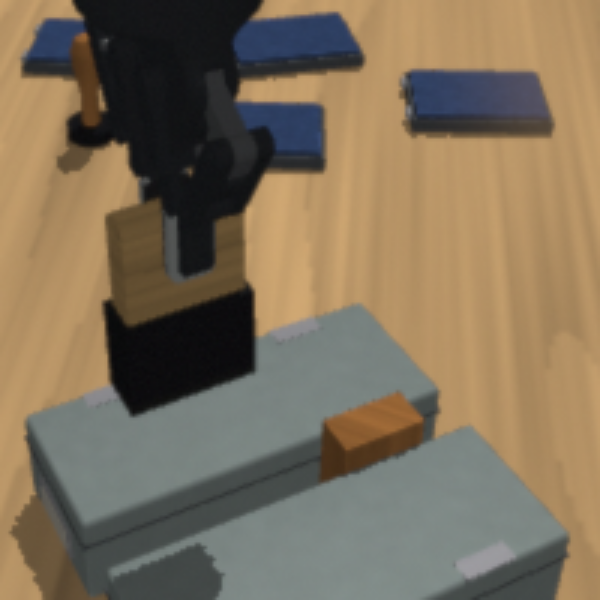

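The stamp hangs upright in the fingers, clear of the boxes, with its mount bottom edge at (135,412). The spacer at (375,435) is still in place.

Emit:
{"method": "apply_moves", "body": {"plan": [[0,0,0,0,0,0.173,1],[0,0,0,0,0,0.172,1],[0,0,0,0,0,0.172,1],[-0.005,0.04,0,0,0,0,1],[-0.005,0.05,0,0,0,0,1],[-0.005,0.05,0,0,0,0,1],[-0.006,0.05,0,0,0,0,1],[0,0.05,0,0,0,0,1]]}}

```text
t: 6.2
tcp_pos: [0.5408, -0.0312, 0.2215]
tool_rot: [0.999, 0.038, -0.002, -0.0]
force: [0.7, 0.8, -3.1]
finger_gap: 0.203
gripper_force: 40.2
```

Emit:
{"method": "apply_moves", "body": {"plan": [[0,0.05,0,0,0,0,1],[0,0.05,0,0,0,0,1],[0,0.05,0,0,0,0,1],[0,0.03,0.02,0,0,0,1],[0,0.02,0.03,0,0,0,1],[0,0,0.03,0,0,0,1],[0,0,0.02,0,0,0,1],[0,0,0,0,0,0,1]]}}

```text
t: 7.2
tcp_pos: [0.5554, -0.2282, 0.1199]
tool_rot: [0.999, 0.038, -0.003, -0.002]
force: [-0.5, -0.1, -1.2]
finger_gap: 0.201
gripper_force: 39.9
```

```bash
python3 -c "
from h import *
go((.5565,-.23,.0866),4.4)
im=snapshot('side')[:,:,::-1];cv2.imwrite('pics/s3.png',cv2.resize(im[90:230,190:340],None,fx=4,fy=4))"
```

```text
t 7.2 tcp [ 0.5554 -0.2282  0.1199] gap 0.201 F [-0.5 -0.1 -1.2] grip 39.854442570358515
turn first [-0.0044  0.006  -0.0002] then shift [0.001  0.0019 0.0333] q [-0.58  0.64  1.59 -0.    0.92  0.92]
```

View pics/s3.png

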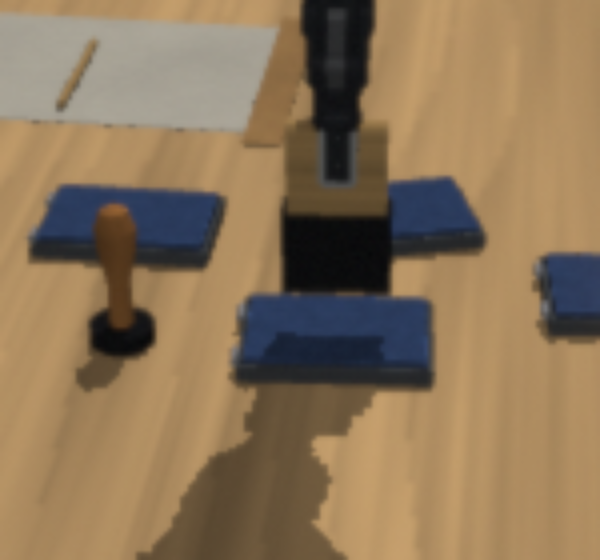

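The finger at (338,160) is centred on the handle (286–388). The mount's bottom edge runs from (284,290) to (388,291), above the pad's felt top between (247,297) and (430,300).

```bash
python3 -c "
from h import *
S=lambda p,z:ray('side',(190+(p[0]+.5)/4-.5,90+(p[1]+.5)/4-.5),z)
a,b=S((284,291),.049),S((388,292),.049);print(a,b,(a+b)/2,np.linalg.norm(a-b))
q=[S(p,.016) for p in((247,297),(428,299),(432,366),(240,366))]
print(np.round(q,4).tolist(),np.mean(q,0))"
```

```text
[ 0.58655052 -0.21630001  0.049     ] [ 0.52531483 -0.22243787  0.049     ] [ 0.55593268 -0.21936894  0.049     ] 0.061542526760477945
[[0.616, -0.2609, 0.016], [0.5034, -0.2719, 0.016], [0.4963, -0.1962, 0.016], [0.6087, -0.1831, 0.016]] [ 0.55610194 -0.22801482  0.016     ]
```

Emit:
{"method": "apply_moves", "body": {"plan": [[0.001,0,0.015,0,0,0,1],[0,0,0.01,0,0,0,1],[0,0,0.004,0,0,0,1],[0,0,0.002,0,0,0,1],[0,0,0,0,0,0,1],[0,0,0,0,0,0,1]]}}

```text
t: 8.0
tcp_pos: [0.5588, -0.2293, 0.0927]
tool_rot: [0.999, 0.038, 0.0, 0.0]
force: [0.6, 1.0, -1.6]
finger_gap: 0.203
gripper_force: 40.0
```

Emit:
{"method": "apply_moves", "body": {"plan": [[-0.001,0,0.002,0,0,0,1],[-0.001,0,0.002,0,0,0,1],[0,0,0,0,0,0,1],[0,0,0,0,0,0,1]]}}

```text
t: 8.5
tcp_pos: [0.5566, -0.2293, 0.0883]
tool_rot: [0.999, 0.038, 0.0, 0.0]
force: [-0.2, 0.1, -1.0]
finger_gap: 0.206
gripper_force: 40.0
```

Emit:
{"method": "apply_moves", "body": {"plan": [[0,0,0.001,0,0,0,1],[0,0,0.001,0,0,0,1],[0,0,0,0,0,0,1]]}}

```text
t: 8.88
tcp_pos: [0.5566, -0.2294, 0.0866]
tool_rot: [0.999, 0.038, 0.0, 0.0]
force: [-0.7, 0.3, 1.7]
finger_gap: 0.2
gripper_force: 40.2
```

Emit:
{"method": "apply_moves", "body": {"plan": [[0,0,0.0005,0,0,0,1],[0,0,0,0,0,0,1],[0,0,0,0,0,0,-0.4],[0,0,0,0,0,0,-0.4],[0,0,0,0,0,0,-0.4],[0,0,0,0,0,0,-0.4]]}}

```text
t: 9.62
tcp_pos: [0.5566, -0.2293, 0.0856]
tool_rot: [0.999, 0.038, -0.0, -0.0]
force: [0.0, -0.2, 0.1]
finger_gap: 0.7
gripper_force: 0.0
```

Emit:
{"method": "apply_moves", "body": {"plan": [[0,0,-0.02,0,0,0,-0.4],[0,0,-0.04,0,0,0,-0.4],[0,0,-0.05,0,0,0,-0.4],[0,0,-0.05,0,0,0,-0.4],[-0.04,-0.04,0,0,0,0,-0.4],[-0.05,-0.04,0,0,0,0,-0.4],[-0.05,-0.04,0,0,0,0,-0.4],[0,0,0,0,0,0,-0.4]]}}

```text
t: 10.62
tcp_pos: [0.4037, -0.1174, 0.2446]
tool_rot: [0.999, 0.039, -0.004, -0.003]
force: [-0.0, -0.7, 0.4]
finger_gap: 0.699
gripper_force: 0.0
```

```bash
python3 -c "
from h import *
go((.5565,-.23,.0866),4.4)
a=snapshot('side')[:,:,::-1][100:240,190:390];b=snapshot('top')[:,:,::-1][120:260,110:410]
cv2.imwrite('pics/s4.png',cv2.resize(np.hstack([a,b[:,205:]]),None,fx=2.6,fy=2.6))"
```

```text
t 10.62 tcp [ 0.4037 -0.1174  0.2446] gap 0.699 F [-0.  -0.7  0.4] grip 0.0
turn first [-0.0055  0.0074  0.0012] then shift [0.1437 0.124  0.158 ] q [-0.55  0.24  1.9   0.    1.02  0.94]
```

View pics/s4.png

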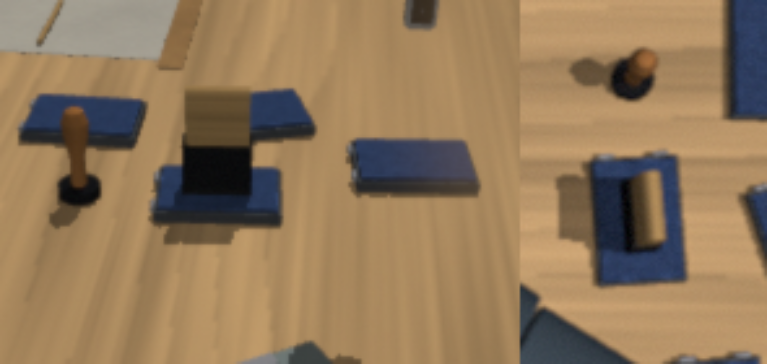

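The stamp stands upright, centred and lengthwise on the leftmost pad, and the gripper is clear of it. The mount base spans (183–251, 193) in the side view.

```bash
python3 -c "
from station import *
print(sign_off())"
```

```text
the job is handed in; nothing more can be done
None
```

I pulled the bar stamp out of the gap and stood it upright, centred and lengthwise on the leftmost ink pad. The spacer was still in its place after the lift, and I handed the job in at about 11 s.

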